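# Tip the slide box flat and push it up to the warmer

## Robot

A 6-joint arm with a two-finger parallel gripper is mounted at the origin on the work surface. World frame = base frame: x ahead of the robot, y to its left, z up, the work surface at z = 0. Lengths are in mm, angles in rad, forces in N, time in s.
With the tool pointing down it reaches from about 400 to 925 mm from the base axis. Payload 12.5 kg.
Tool frame: the origin (TCP) lies at the very end of the fingers, on their centre line; the grasp point (between the pads) lies env.grip_point_offset behind it (env.grip_point_offset is the distance from the TCP to the grasp point, in mm); y points along the fingers, z is the direction in which the jaws open and shut, and the axes are right-handed (so a half turn about y gives the same grasp; the last joint's range is limited). The gripper opens to 95 mm and grips with 3 to 60 N. Pads are 20 mm wide; open, the fingers measure 119 mm over their backs; the gripper's body (75 mm by 180 mm) begins 59 mm behind the grasp point.
Start: joints at [-1.229, 0.491, 1.559, -0, 1.092, -0.106], TCP at [270.639, -563.384, 214.661] pointing down, gripper open.
Joint ranges: [-3.1, 3.1], [-0.84, 2.19], [0.05, 2.79], [-1.13, 4.28], [0.06, 2.93], [-2.69, 2.69]. Speed limits (rad/s): [2.22, 2.22, 2.79, 3.14, 3.14, 3.14].

## Interface

Orientations are given as [roll, pitch, yaw] about the fixed x, y, z axes, in that order (R = Rz(yaw) Ry(pitch) Rx(roll)).
In Python, from cell import readout, read_camera, env, nets gives the robot as it stands.
- The arm moves only by the tool apply_moves, never from a script. Its argument "increments" is a list of rows, each a list of 3 entries, a list of its own where there are three numbers: the shift along the tool's x, y, z in cm, then the turn, a rotation vector about the tool's x, y, z in degrees, then the finger opening in cm, from 0 to 9.51. A call has exactly 5 rows; each row shifts and turns the pose as measured when the row begins, along the tool's axes as they then stand; what a row does not reach is not made up. A row lasts 1/8 s, in which the tool goes at most 62.5 mm and 10.7 degrees, less where a joint would pass 70% of its speed; a pose out of reach is approached as far as the arm can. A call with a gripper value outside its range is refused whole. The fingers move at their own pace and stop on an object; the grip force is fixed at half the most. Time passes only in rows, so rows that do not move let the fingers close, or fill a call up. It gives the time, the measured TCP pose, the force and the opening at its end, in the units of the state.
- readout.state(): the state, without advancing time (a new reading comes with each control period).
- read_camera(name): name is "side" or "top" or "wrist"; returns a dict with "img" (480x640x3 uint8, red, green, blue), "vfov" (degrees; the focal length in pixels is half the picture's height over the tangent of half this angle, whatever the lens; pixels are square), "cx", "cy" (the principal point, pixels), "rvec" (rotation vector, rad) and "tvec" (3), from world to camera coordinates, as OpenCV has them; the wrist camera has in their place "mount" (4x4, takes a point from camera to tool coordinates, whose origin is the TCP and whose axes are the tool frame's). Camera axes: x right, y down, z forward; pixel columns grow to the right and rows downward; lengths in mm; the calibration is good to about 2 mm. A picture is of the moment at which its call begins: read the wrist's pose just before it. There is no depth.
- env.job_done(): hands the job in, once; it reports no verdict.
Trained networks look in a picture, given as the dict that the camera call returned (one of the last four; its "shot" number tells which), for a name from the list of things; names that differ only in an ending like _2 or _b are one class to them, and where a whole thing is asked for, a point or a joint stands for the part that bears it (a point fixed in the world has none). Each returns a list of dicts, best first, with "confidence" (0 to 1); they miss things now and then, are a little off and sometimes report something else, mostly with a low value. They report only what shows in the picture. A call takes as long as a camera call. They do not tell look-alikes from the thing itself.
- nets.look_for(picture, thing): "point" ([x, y, z] in mm, in the coordinates of the camera as it stood for that picture, good to about 4 mm: the middle of the surface that is visible of it).
- nets.mark_of(picture, thing): "point" ([x, y, z] in mm, in the coordinates of the camera as it stood for that picture, good to about 4 mm: a listed point, or the origin of a listed thing).
The state is a dict: "t": time; "joints": joint angles; "qvel": joint speeds; "tau": joint torques, N m; "eef_pos": TCP position; "tcp_rot": TCP orientation; "ft_force": force on the tool from outside, world axes, zero at the start; "moment": the same for the moment, N m; "opening": opening from 0.0 (shut) to 1.0 (fully open).
Only numpy, scipy, OpenCV 4.12 (cv2) and the standard library are available. Lean on these libraries where they do the work, as an engineer would, in place of code of your own. Each camera call takes 0.05 s, during which the arm holds its last target. There are 200 camera calls.

## Task

The grey slide box has been left standing on its end on the bench. Push it over with the fingers towards the slide warmer, so that it lies flat with its lid (the side with the index card) up, then push it along the bench until its end sits flush against the warmer's front face. Only push: do not pick the box up at any point, leave the cup, bottle, dish and jar alone, and finish clear of everything.

Things in the scene. Friction and masses are not known exactly. Their poses are not given: they have to be found in the camera images.
- slidebox: Closed grey box for microscope slides, a loose block 36 mm thick (x) by 90 wide (y) by 150 long (z), 0.2 to 0.45 kg, standing on a 36 x 90 mm end at the start. Origin: centre of that end; z along the length (up at the start). Lid with white index card: face x = -18 mm, away from the warmer. Underside with rubber feet: face x = +18 mm, towards the warmer to within 9 degrees. Lying lid up, x points down.
- box_foot (a point): Centre of the 36 x 90 mm end that the box stands on at the start (same point and axes as the box); the end to push on once the box lies flat.
- box_head (a point): Centre of the box's other 36 x 90 mm end, at the top at the start (box x 0, y 0, z 150 mm; the box's axes); this end is to sit against the warmer.
- box_lid (a point): Centre of the lid face (box x -18, y 0, z 75 mm; the box's axes): 75 mm above the bench while the box stands, 36 mm when it lies flat lid up.
- warmer: Slide warmer, a low white slab with aluminium top and small black display, 200 mm (x) by 300 (y) by 45 high, fixed to the bench. Origin: centre of its underside; z up. Front face: the plain upright 300 x 45 mm face at x = -100 mm, facing the box along -x. The box stands, within 20 mm of its middle line, so far off that once tipped over it lies about 60 to 110 mm short of this face.
- warmer_face (a point): Centre of the warmer's front face, 22.5 mm above the bench (the warmer's axes).
- cup: Bystander: clear open sample cup, 72 mm across, 85 mm high, on the bench beside the box's path; origin at the centre of its underside.
- bottle: Bystander: brown bottle with a white cap, 56 mm across, 115 mm high, on the bench; origin at the centre of its underside.
- dish: Bystander: shallow glass dish, 80 mm across, 16 mm high, lying on the warmer; origin at the centre of its underside.
- jar: Bystander: glass jar with a white cap, 52 mm across, 70 mm high, standing on the warmer; origin at the centre of its underside.
Mind the look-alikes: they are no part of the job. Of the things shaped like the slidebox, the grey one is meant.

How it is judged:
By the outcome, as a careful person would: the job done as asked, in the order asked, and still so for the second after the job is handed in, with the robot touching nothing.
It also fails if it takes over 38 s, if anything falls off the work surface, if the arm or the gripper's body presses on something with over 40 N, if the wrist force passes 120 N, or if a joint passes its speed limit or range.

## Working session

There is one attempt and no reset: what is moved stays moved. The work goes in short steps, Python scripts to look and compute and a tool call to move; the robot and the scene stay as the last step left them, time stands still between calls to the robot, and variables do not carry over. Pictures are saved under pics/ and viewed, about 8 in all and at most 12, crops included, and the job is handed in when it is done.

Besides the shell and the picture viewer there is one more tool, called after "Request:" as name(argument=value, ...), one argument or row to a line, values as JSON. apply_moves: Moves the arm, as the interface text tells. Its arguments: {"type":"object","properties":{"increments":{"type":"array"}},"required":["increments"]}

```bash
mkdir -p pics; ls; cat > h.py <<'E'
import numpy as np, cv2
from scipy.spatial.transform import Rotation as R
from cell import readout, read_camera, env, nets
def w2c(p):
    return cv2.Rodrigues(np.array(p["rvec"],float))[0], np.array(p["tvec"],float).ravel()
def toworld(p,x):
    r,t=w2c(p); return r.T@(np.array(x)-t)
def pix(p,X):
    r,t=w2c(p); c=r@np.array(X,float)+t; f=240/np.tan(np.radians(p["vfov"])/2)
    return np.array([p["cx"]+f*c[0]/c[2],p["cy"]+f*c[1]/c[2]])
def ray(p,u,v,z):
    r,t=w2c(p); f=240/np.tan(np.radians(p["vfov"])/2)
    d=r.T@np.array([(u-p["cx"])/f,(v-p["cy"])/f,1]); o=-r.T@t
    return o+d*(z-o[2])/d[2]
def save(p,n): cv2.imwrite("pics/"+n,p["img"][:,:,::-1])
E
python3 - <<'E'
from h import *
np.set_printoptions(precision=1,suppress=True)
s=readout.state(); print({k:np.round(v,3) for k,v in s.items()}, env.grip_point_offset)
for n in("side","top"):
    p=read_camera(n); save(p,n+"0.png"); print(n,p["vfov"],p["cx"],p["cy"],-w2c(p)[0].T@w2c(p)[1])
    for th in("box_foot","box_head","box_lid","slidebox","warmer","warmer_face","cup","bottle","dish","jar"):
        for d in nets.mark_of(p,th)[:3]:
            X=toworld(p,d["point"]); print(th,round(d["confidence"],2),X,pix(p,X))
E
```

```text
pics
{'t': np.float64(0.0), 'joints': array([-1.2,  0.5,  1.6, -0. ,  1.1, -0.1]), 'qvel': array([-0.,  0.,  0.,  0., -0.,  0.]), 'tau': array([ -0. , -61.3, -25.8,   0.1,   0. ,  -0. ]), 'eef_pos': array([ 270.5, -563.1,  214.1]), 'tcp_rot': array([-1.6,  0. , -2.7]), 'ft_force': array([-0.1,  0.3, -0.1]), 'moment': array([ 0.,  0., -0.]), 'opening': np.float64(0.999)} 18.8
side 55.86597248478468 321.1659032791083 237.41206581151445 [ 385.8 -626.6  581.3]
box_foot 0.95 [ 514.5 -129.9   -1.1] [305.4 334.8]
box_foot 0.87 [ 389.3 -171.7   -0.2] [234.4 373.2]
box_foot 0.6 [ 646.  -263.1    0.3] [412.8 378.3]
box_head 0.93 [ 642.8 -264.7  146.6] [424.4 311.4]
box_head 0.9 [ 387.8 -173.2  149.3] [220.7 304.4]
box_head 0.67 [ 516.7 -129.   148.8] [304.5 265.6]
box_lid 0.95 [ 510.9 -144.6   74.5] [304.7 309.3]
box_lid 0.91 [ 644.9 -284.3   73.3] [425.3 358.3]
slidebox 0.89 [ 649.4 -265.5   -0.8] [415.4 379.4]
slidebox 0.77 [ 390.8 -176.    -1.6] [236.  375.7]
slidebox 0.6 [ 517.7 -128.7   -0.1] [307.  333.4]
warmer 0.77 [541.4 219.   -1.3] [274.7 220.1]
warmer_face 0.8 [535.9 121.   21. ] [
[... 341 characters left out ...]
 -266.2   -0.9] [465.1 243.8]
box_foot 0.57 [ 516.  -130.1   -1.8] [389.1 316.4]
box_head 0.71 [ 515.8 -131.9  147.4] [401.8 309.5]
box_head 0.66 [ 388.6 -172.3  151.3] [430.1 396.8]
box_head 0.6 [ 646.7 -271.   148.1] [491.5 226.8]
slidebox 0.95 [ 512.9 -125.2    2.4] [386.5 317.9]
slidebox 0.78 [ 386.1 -173.4   -0.8] [414.4 393.1]
slidebox 0.72 [ 643.9 -263.9   -0.6] [463.9 246.3]
warmer 0.67 [541.9 217.9  -1.4] [191.7 297.2]
warmer_face 0.7 [532.6 123.5  20.3] [243.5 302.5]
cup 0.75 [704.5  27.5   3.4] [302.  209.4]
bottle 0.86 [683.  -91.1   1.8] [367.7 222.6]
dish 0.75 [511.7 232.8  44.4] [176.2 312.2]
jar 0.71 [637.6 184.9  46. ] [208.6 239.2]
jar 0.36 [545.  216.   -1.3] [192.9 295.5]
```

View pics/side0.png

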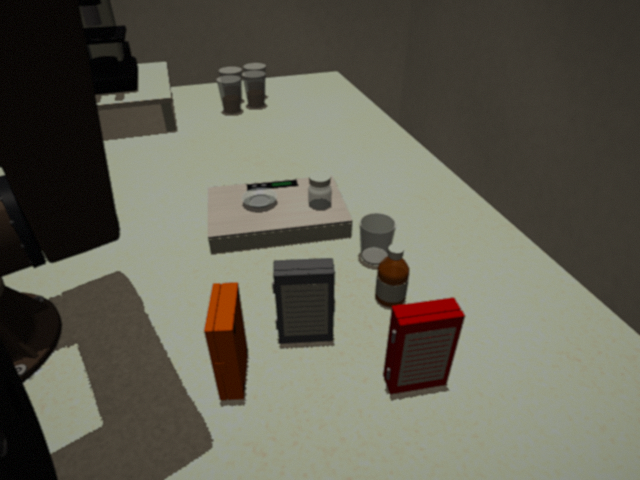

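View pics/top0.png

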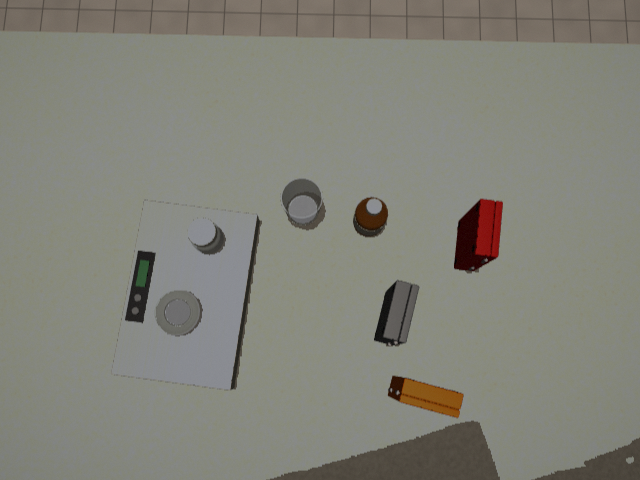

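The grey box is at side px (304,300) and top px (400,310). The look-alikes are the orange box at side (228,340) / top (427,397) and the red one at side (425,345) / top (480,235). I choose the grey one and check it in a close crop.

```bash
python3 - <<'E'
from h import *
p=read_camera("top"); q=read_camera("side")
a=cv2.resize(p["img"][265:355,360:440],None,fx=5,fy=5,interpolation=cv2.INTER_CUBIC)
b=cv2.resize(q["img"][250:350,265:345],None,fx=4.5,fy=4.5,interpolation=cv2.INTER_CUBIC)
c=np.hstack([a,b]); c=np.clip(c.astype(float)*1.8,0,255).astype(np.uint8)
cv2.imwrite("pics/crop.png",c[:,:,::-1]); print(c.shape)
np.set_printoptions(precision=1,suppress=True)
# warmer outline
for u,v in((259,217),(234,388),(144,200),(112,375)): print(ray(p,u,v,45))
g=cv2.cvtColor(p["img"],cv2.COLOR_RGB2GRAY)
for v in range(230,381,30):
    r=g[v,225:270].astype(int); print(v, 225+np.argmin(np.diff(r)), r[::3])
E
```

```text
(450, 760, 3)
[678.7 100.2  45. ]
[389.8 129.7  45. ]
[704.6 301.2  45. ]
[406.2 331.6  45. ]
230 254 [141 139 140 140 141 141 140 140 140 141  39  64 140 140 140]
260 249 [140 142 141 140 142 141 141 142 139  40  81 139 140 139 140]
290 245 [140 141 141 141 142 139 142  41  66 139 140 138 138 140 140]
320 240 [140 140 142 141 141 139  36  76 140 139 137 138 139 138 138]
350 235 [141 139 140 140  35  67 139 139 139 138 138 138 139 138 139]
380 230 [139 139  82  36 137 138 139 139 137 137 138 138 138 138 139]
```

View pics/crop.png

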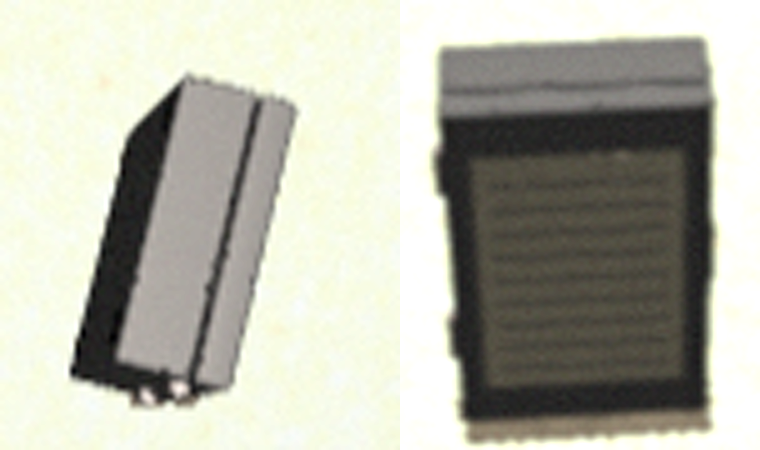

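```bash
python3 - <<'E'
from h import *
np.set_printoptions(precision=1,suppress=True)
p=read_camera("top"); q=read_camera("side")
C=[ray(p,u,v,150) for u,v in((397.4,280.4),(419.2,286),(406,342.6),(383,337))]
print(np.array(C), np.mean(C,0))
for i in range(4):
    d=C[(i+1)%4]-C[i]; print(np.linalg.norm(d), np.degrees(np.arctan2(d[1],d[0])))
B=[ray(q,265+x/4.5-400/4.5,250+y/4.5,z) for x,y,z in((442,112,150),(712,107,150))]
B=[ray(q,265+(x-400)/4.5,250+y/4.5,z) for x,y,z in((442,112,150),(712,107,150),(440,48,150),(705,38,150))]
print(np.array(B),np.mean(B,0)); d=B[1]-B[0]; print(np.degrees(np.arctan2(d[1],d[0])))
vs=np.array([230,260,290,320,350,380]); us=np.array([254,249,245,240,235,230])+.5
W=np.array([ray(p,u,v,45) for u,v in zip(us,vs)]); k=np.polyfit(W[:,0],W[:,1],1); print("face slope deg",np.degrees(np.arctan(k[0])),W[0],W[-1])
s=readout.state(); print(s["t"],s["tcp_rot"],np.degrees(s["tcp_rot"][2]))
E
```

```text
[[ 559.5 -125.   150. ]
 [ 551.7 -158.   150. ]
 [ 466.4 -137.6  150. ]
 [ 473.9 -103.3  150. ]] [ 512.9 -131.   150. ]
33.960797112662846 -103.32069136384628
87.74744708305458 166.5398432691357
35.1222357222015 77.6556497371789
88.35627467282315 -14.209074591632602
[[ 469.3 -137.3  150. ]
 [ 552.5 -161.1  150. ]
 [ 475.8 -105.6  150. ]
 [ 561.5 -127.2  150. ]] [ 514.8 -132.8  150. ]
-15.969257440083114
face slope deg -6.490482525466352 [655.6 107.   45. ] [402.5 136.1  45. ]
1.3 [-1.6 -0.  -2.7] -154.34124372261007
```

```bash
cat >> h.py <<'E'
def plan(pos,yawdeg,n,s=None):
    s=s or readout.state(); P=np.array(s["eef_pos"]); R0=R.from_euler("xyz",s["tcp_rot"]); R1=R.from_euler("xyz",[-90,0,yawdeg],degrees=True)
    rv=(R0.inv()*R1).as_rotvec(); dp=(np.array(pos)-P)/n
    for i in range(n):
        Ri=R0*R.from_rotvec(rv*i/n)
        print(np.round(Ri.inv().apply(dp)/10,2).tolist(), np.round(np.degrees(rv)/n,1).tolist())
E
python3 - <<'E'
from h import *
plan([498,-192,214],-104.5,10)
E
```

```text
[-3.66, 0.01, -2.36] [-0.0, -5.0, 0.0]
[-3.85, 0.01, -2.04] [-0.0, -5.0, 0.0]
[-4.01, 0.01, -1.69] [-0.0, -5.0, 0.0]
[-4.14, 0.01, -1.34] [-0.0, -5.0, 0.0]
[-4.24, 0.01, -0.97] [-0.0, -5.0, 0.0]
[-4.31, 0.01, -0.6] [-0.0, -5.0, 0.0]
[-4.35, 0.01, -0.22] [-0.0, -5.0, 0.0]
[-4.35, 0.01, 0.15] [-0.0, -5.0, 0.0]
[-4.32, 0.01, 0.53] [-0.0, -5.0, 0.0]
[-4.26, 0.01, 0.9] [-0.0, -5.0, 0.0]
```

Request:
apply_moves(
  increments=[
    [[-3.7,0,-2.4],[0,-5,0],5],
    [[-3.9,0,-2.0],[0,-5,0],5],
    [[-4.0,0,-1.7],[0,-5,0],5],
    [[-4.1,0,-1.3],[0,-5,0],5],
    [[-4.2,0,-1.0],[0,-5,0],5],
  ],
)

```text
t: 1.92
eef_pos: [385.3, -374.5, 214.2]
tcp_rot: [-1.57, -0.0, -2.249]
ft_force: [1.0, 0.3, -0.4]
opening: 0.551
```

```bash
python3 -c "
from h import *
s=readout.state();print(s['t'],s['eef_pos'],np.degrees(s['tcp_rot']),s['opening'],s['qvel'])
plan([498,-192,214],-104.5,5)"
```

```text
1.925 [ 385.25243091 -374.4949108   214.18954416] [-8.99498868e+01 -1.94823657e-02 -1.28843341e+02] 0.5505517396517403 [ 6.11436672e-01 -1.38959239e-01  2.27067738e-01  3.48424740e-04
 -9.20156838e-02 -1.09327374e-01]
[-4.26, 0.0, -0.53] [-0.0, -4.9, 0.0]
[-4.29, 0.0, -0.17] [-0.0, -4.9, 0.0]
[-4.29, 0.0, 0.19] [-0.0, -4.9, 0.0]
[-4.25, 0.0, 0.56] [-0.0, -4.9, 0.0]
[-4.19, 0.0, 0.92] [-0.0, -4.9, 0.0]
```

Request:
apply_moves(
  increments=[
    [[-4.2,0,-0.5],[0,-5,0],5],
    [[-4.2,0,-0.2],[0,-5,0],5],
    [[-4.2,0,0.2],[0,-5,0],5],
    [[-3.8,0,0.6],[0,-5,0],5],
    [[-2.5,0,0.6],[0,-4,0],5],
  ],
)

```text
t: 2.55
eef_pos: [488.5, -205.7, 214.9]
tcp_rot: [-1.568, -0.001, -1.814]
ft_force: [0.7, -0.5, -0.1]
opening: 0.526
```

```bash
python3 -c "
from h import *
plan([498,-192,120],-104.5,5)"
```

```text
[-0.31, 1.9, 0.11] [-0.0, 0.1, 0.0]
[-0.31, 1.9, 0.11] [-0.0, 0.1, 0.0]
[-0.31, 1.9, 0.11] [-0.0, 0.1, 0.0]
[-0.31, 1.9, 0.11] [-0.0, 0.1, 0.0]
[-0.31, 1.9, 0.11] [-0.0, 0.1, 0.0]
```

Request:
apply_moves(
  increments=[
    [[-0.2,1.9,0.1],[0,0,0],5],
    [[-0.2,2.1,0.1],[0,0,0],5],
    [[-0.2,2.1,0.1],[0,0,0],5],
    [[-0.2,2.1,0.1],[0,0,0],5],
    [[0,1,0],[0,0,0],5],
  ],
)

```text
t: 3.18
eef_pos: [496.7, -197.1, 121.7]
tcp_rot: [-1.565, -0.002, -1.809]
ft_force: [0.2, 0.9, -0.0]
opening: 0.526
```

```bash
python3 -c "
from h import *
p=read_camera('side');save(p,'s2.png')
plan([505,-164,118],-104.5,5)
s=readout.state();print(s['eef_pos'],np.degrees(s['tcp_rot']))"
```

```text
[-0.68, 0.06, 0.01] [-0.1, 0.2, 0.0]
[-0.68, 0.06, 0.01] [-0.1, 0.2, 0.0]
[-0.68, 0.06, 0.01] [-0.1, 0.2, 0.0]
[-0.68, 0.06, 0.01] [-0.1, 0.2, 0.0]
[-0.68, 0.06, 0.0] [-0.1, 0.2, 0.0]
[ 496.38634494 -196.99920117  120.99620812] [ -89.70158206   -0.11307486 -103.67373547]
```

View pics/s2.png

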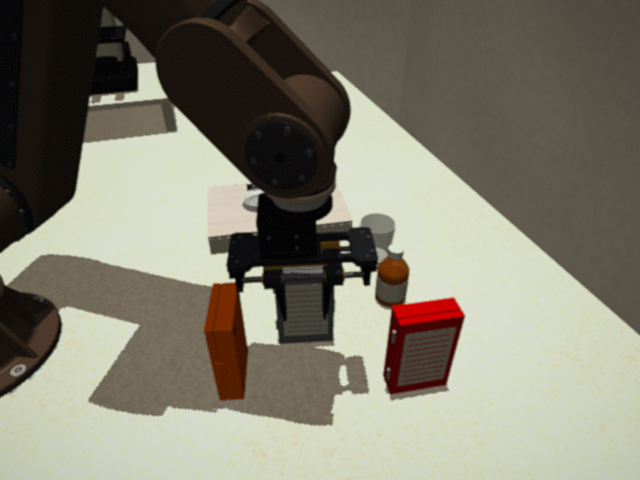

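Picture: the two fingers are centred in front of the grey lid at (305,290), clear of the orange and red boxes. Now I approach and push.

Request:
apply_moves(
  increments=[
    [[-0.8,0.1,0],[0,0.3,0],5],
    [[-0.8,0.1,0],[0,0.3,0],5],
    [[-0.8,0,0],[0,0.3,0],5],
    [[-0.8,0,0],[0,0,0],5],
    [[-0.7,0,0],[0,0,0],5],
  ],
)

```text
t: 3.85
eef_pos: [507.4, -157.2, 120.9]
tcp_rot: [-1.562, -0.003, -1.827]
ft_force: [-0.1, -0.9, 0.3]
opening: 0.532
```

Request:
apply_moves(
  increments=[
    [[-0.8,0,0],[0,0,0],5],
    [[-0.8,0,0],[0,0,0],5],
    [[-0.8,0,0],[0,0,0],5],
    [[-0.8,0,0],[0,0,0],5],
    [[-0.8,0,0],[0,0,0],5],
  ],
)

```text
t: 4.47
eef_pos: [518.2, -115.6, 120.8]
tcp_rot: [-1.562, -0.003, -1.826]
ft_force: [0.5, -0.8, 0.3]
opening: 0.527
```

```bash
python3 - <<'E'
from h import *
np.set_printoptions(precision=1,suppress=True)
s=readout.state();print(s['eef_pos'],np.degrees(s['tcp_rot']))
for n in ("top","side"):
    p=read_camera(n);save(p,n+'3.png')
    for th in("box_foot","box_head"):
        for d in nets.mark_of(p,th)[:3]: print(n,th,round(d["confidence"],2),toworld(p,d["point"]))
E
```

```text
[ 518.2 -115.6  120.8] [ -89.5   -0.1 -104.6]
top box_foot 0.81 [ 642.7 -264.     1.5]
top box_head 0.91 [533.1 -52.6 139.1]
top box_head 0.71 [ 643.3 -273.   149.7]
side box_foot 0.87 [ 519.8 -111.6   16.5]
side box_foot 0.84 [ 647.2 -266.2    0.4]
side box_foot 0.58 [ 390.3 -175.3   -1. ]
side box_head 0.88 [ 643.4 -264.   151.4]
side box_head 0.87 [554.   36.2  19.5]
side box_head 0.86 [ 386.6 -174.1  149.1]
```

```bash
python3 - <<'E'
from h import *
np.set_printoptions(precision=1,suppress=True)
p=read_camera("top")
hsv=cv2.cvtColor(p["img"],cv2.COLOR_RGB2HSV)
m=((hsv[...,0]>8)&(hsv[...,0]<22)&(hsv[...,1]>180)&(hsv[...,2]>150)).astype(np.uint8); m[:340]=0; m[:, :380]=0
n,l,st,_=cv2.connectedComponentsWithStats(m); i=1+np.argmax(st[1:,4]); print(st[i])
b=cv2.boxPoints(cv2.minAreaRect(np.argwhere(l==i)[:,::-1].astype(np.float32)))
for u,v in b: print(u,v,ray(p,u,v,150))
plan([511,-165,121],-96.2,5)
E
```

```text
Traceback (most recent call last):
ValueError: attempt to get argmax of an empty sequence
```

View pics/side3.png

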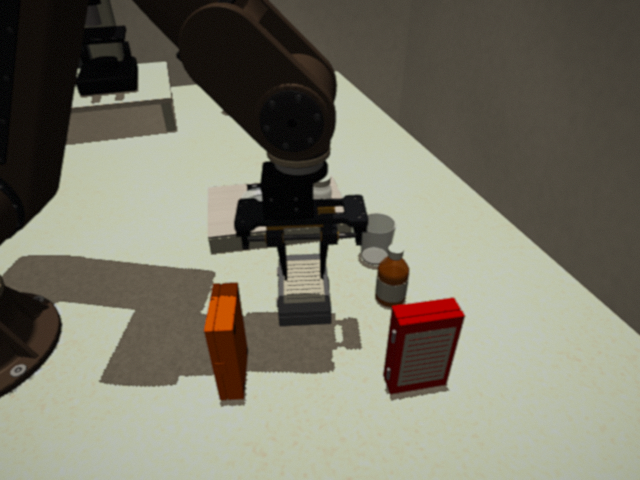

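The box now lies flat with its card up (px 303,295). Next I measure the orange box's clearance from the first top image.

```bash
python3 - <<'E'
from h import *
np.set_printoptions(precision=1,suppress=True)
p=read_camera("top")
im=cv2.imread("pics/top0.png"); hsv=cv2.cvtColor(im,cv2.COLOR_BGR2HSV)
m=((hsv[...,0]>5)&(hsv[...,0]<25)&(hsv[...,1]>150)&(hsv[...,2]>120)).astype(np.uint8); m[:340]=0; m[:, :380]=0
n,l,st,_=cv2.connectedComponentsWithStats(m); i=1+np.argmax(st[1:,4]); print(st[i])
b=cv2.boxPoints(cv2.minAreaRect(np.argwhere(l==i)[:,::-1].astype(np.float32)))
for u,v in b: print(u,v,ray(p,u,v,150))
plan([514,-165,121],-96.2,5)
E
```

```text
[ 400  379   63   39 1334]
398.27692 400.98462 [ 381.5 -125.9  150. ]
404.59998 377.8 [ 415.  -135.3  150. ]
464.0 394.0 [ 393.6 -222.4  150. ]
457.67694 417.18463 [ 360.5 -212.5  150. ]
[0.96, 0.0, 0.17] [-0.1, -1.7, 0.0]
[0.96, 0.0, 0.14] [-0.1, -1.7, 0.0]
[0.97, -0.0, 0.11] [-0.1, -1.7, 0.0]
[0.97, -0.0, 0.08] [-0.1, -1.7, 0.0]
[0.97, -0.0, 0.05] [-0.1, -1.7, 0.0]
```

Request:
apply_moves(
  increments=[
    [[1.0,0,0.3],[0,-1.8,0],5],
    [[1.0,0,0.3],[-0.2,-1.8,0],5],
    [[1.0,0,0.3],[-0.2,-1.8,0],5],
    [[0.9,0,0.3],[-0.1,-1.8,0],5],
    [[0.6,0,0.3],[0,-1.5,0],5],
  ],
)

```text
t: 5.5
eef_pos: [523.7, -165.5, 121.1]
tcp_rot: [-1.572, -0.003, -1.671]
ft_force: [-0.0, 1.3, -0.4]
opening: 0.526
```

```bash
python3 - <<'E'
from h import *
plan([524,-160,14],-96.2,5)
E
```

```text
[-0.12, 2.14, -0.0] [0.0, 0.1, 0.0]
[-0.12, 2.14, -0.0] [0.0, 0.1, 0.0]
[-0.11, 2.14, -0.0] [0.0, 0.1, 0.0]
[-0.11, 2.14, -0.0] [0.0, 0.1, 0.0]
[-0.11, 2.14, -0.0] [0.0, 0.1, 0.0]
```

Request:
apply_moves(
  increments=[
    [[-0.1,2.2,0],[0,0.1,0],5],
    [[-0.1,2.2,0],[0,0.1,0],5],
    [[-0.1,2.2,0],[0,0,0],5],
    [[-0.1,2.0,0],[0,0,0],5],
    [[-0.1,1.2,0],[0,0,0],5],
  ],
)

```text
t: 6.12
eef_pos: [525.3, -162.3, 21.3]
tcp_rot: [-1.568, -0.004, -1.675]
ft_force: [-0.0, -0.8, 0.9]
opening: 0.528
```

```bash
python3 - <<'E'
from h import *
np.set_printoptions(precision=1,suppress=True)
s=readout.state();print(s['eef_pos'],np.degrees(s['tcp_rot']))
for n in ("side","top"):
  p=read_camera(n)
  for th in("box_foot","box_head","box_lid","warmer_face"):
    for d in nets.mark_of(p,th)[:3]: print(th,round(d["confidence"],2),toworld(p,d["point"]))
E
```

```text
[ 525.3 -162.3   21.3] [-89.9  -0.2 -96. ]
box_foot 0.79 [ 389.7 -172.3    0.5]
box_foot 0.72 [ 648.2 -264.     0.1]
box_foot 0.55 [ 520.3 -108.3   18.4]
box_head 0.76 [ 387.6 -175.   150.2]
box_head 0.6 [ 646.6 -265.4  148.7]
box_lid 0.71 [ 646.1 -285.4   72.4]
warmer_face 0.94 [539.5 121.1  27.1]
box_foot 0.76 [ 523.1 -112.4   16.5]
box_foot 0.6 [ 651.6 -264.6    0.4]
box_head 0.85 [ 647.5 -271.9  147.6]
warmer_face 0.84 [530.9 123.1  20.8]
warmer_face 0.45 [ 520.4 -111.3   12.5]
```

Request:
apply_moves(
  increments=[
    [[-0.6,0.4,0],[0,0,0],5],
    [[-1.0,0.2,0],[0,0,0],5],
    [[-0.9,0,0],[0,0,0],5],
    [[-0.7,0,0],[0,0,0],5],
    [[-0.7,0,0],[0,0,0],5],
  ],
)

```text
t: 7.25
eef_pos: [530.2, -121.0, 16.4]
tcp_rot: [-1.566, -0.005, -1.675]
ft_force: [0.4, -1.4, -0.7]
opening: 0.53
```

Request:
apply_moves(
  increments=[
    [[-0.7,0,0],[0,0,0],5],
    [[-0.7,0,0],[0,0,0],5],
    [[-0.7,0,0],[0,0,0],5],
    [[-0.7,0,0],[0,0,0],5],
    [[-0.7,0,0],[0,0,0],5],
  ],
)

```text
t: 7.88
eef_pos: [534.2, -84.0, 16.4]
tcp_rot: [-1.566, -0.005, -1.675]
ft_force: [-0.6, -2.5, 0.8]
opening: 0.524
```

```bash
python3 - <<'E'
from h import *
np.set_printoptions(precision=1,suppress=True)
s=readout.state();print(s['eef_pos'],np.degrees(s['tcp_rot']),s["ft_force"])
print("to face",np.dot([534.5-s['eef_pos'][0],121-s['eef_pos'][1]],[.108,.994]))
p=read_camera("top"); q=read_camera("side")
a=cv2.resize(p["img"][180:400,200:400],None,fx=2,fy=2); b=cv2.resize(q["img"][200:380,200:400],(400,440))
c=np.clip(np.hstack([a,b])*1.5,0,255).astype(np.uint8); cv2.imwrite("pics/c4.png",c[:,:,::-1])
E
```

```text
[534.2 -84.   16.4] [-89.7  -0.3 -96. ] [-0.6 -2.5  0.8]
to face 203.84546642309732
```

View pics/c4.png

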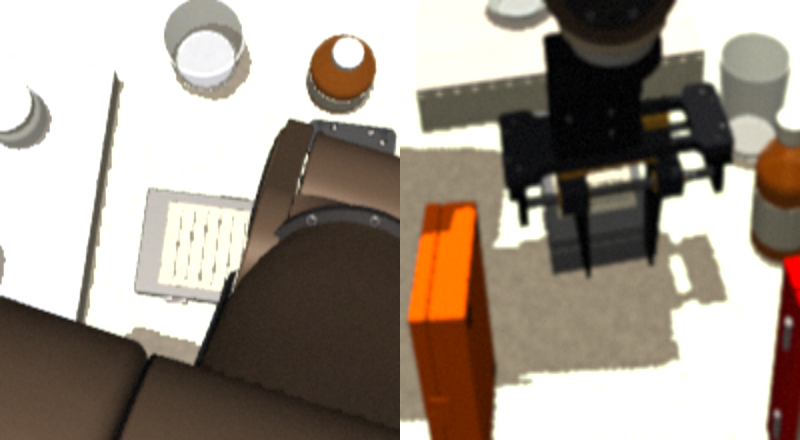

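The box is aligned with the warmer to about 2° (head edge at crop x 135–147, warmer edge at 82–118), lid up. About 44 mm is left.

Request:
apply_moves(
  increments=[
    [[-0.7,0,0],[0,0,0],5],
    [[-0.7,0,0],[0,0,0],5],
    [[-0.7,0,0],[0,0,0],5],
    [[-0.7,0,0],[0,0,0],5],
    [[-0.4,0,0],[0,0,0],5],
  ],
)

```text
t: 8.6
eef_pos: [537.8, -50.2, 16.3]
tcp_rot: [-1.566, -0.005, -1.674]
ft_force: [-0.4, -2.6, 1.5]
opening: 0.526
```

Request:
apply_moves(
  increments=[
    [[-0.3,0,0],[0,0,0],5],
    [[-0.3,0,0],[0,0,0],5],
    [[-0.3,0,0],[0,0,0],5],
    [[-0.2,0,0],[0,0,0],5],
    [[-0.2,0,0],[0,0,0],5],
  ],
)

```text
t: 9.22
eef_pos: [538.4, -41.8, 16.4]
tcp_rot: [-1.567, -0.011, -1.673]
ft_force: [-4.8, -23.4, 1.8]
opening: 0.526
```

```bash
python3 - <<'E'
from h import *
np.set_printoptions(precision=1,suppress=True)
s=readout.state();print(s['eef_pos'],np.degrees(s['tcp_rot']),s["ft_force"])
print("to face",np.dot([534.5-s['eef_pos'][0],121-s['eef_pos'][1]],[.108,.994]))
E
```

```text
[538.4 -41.8  16.4] [-89.8  -0.6 -95.9] [ -4.8 -23.4   1.8]
to face 161.38659913451957
```

```bash
python3 - <<'E'
from h import *
p=read_camera("top")
a=cv2.resize(p["img"][215:345,200:320],None,fx=4.5,fy=4.5,interpolation=cv2.INTER_CUBIC)
cv2.imwrite("pics/c5.png",np.clip(a*1.5,0,255).astype(np.uint8)[:,:,::-1]); print(readout.state()["ft_force"])
E
```

```text
[ -5.41724354 -23.98980508   1.47822966]
```

View pics/c5.png

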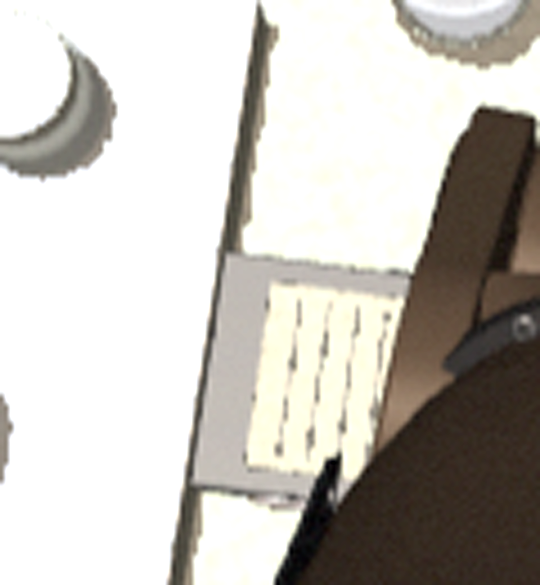

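The head end sits against the warmer along its whole width (edge (222,255)–(190,485)), with an even thin dark line all along. Now I back off and rise.

Request:
apply_moves(
  increments=[
    [[0.5,0,0],[0,0,0],5],
    [[1.0,0,0],[0,0,0],5],
    [[1.2,0,0],[0,0,0],5],
    [[1.0,-0.5,0],[0,0,0],5],
    [[0.6,-2.0,0],[0,0,0],5],
  ],
)

```text
t: 9.9
eef_pos: [532.8, -86.5, 41.3]
tcp_rot: [-1.57, -0.01, -1.674]
ft_force: [-0.3, -0.6, 0.4]
opening: 0.522
```

Request:
apply_moves(
  increments=[
    [[0,-3.5,0],[0,0,0],5],
    [[0,-4,0],[0,0,0],5],
    [[0,-4,0],[0,0,0],5],
    [[0,-4,0],[0,0,0],5],
    [[0,-3.5,0],[0,0,0],5],
  ],
)

```text
t: 10.52
eef_pos: [531.3, -87.1, 237.8]
tcp_rot: [-1.572, -0.009, -1.676]
ft_force: [0.1, 0.1, -0.7]
opening: 0.526
```

Request:
apply_moves(
  increments=[
    [[4,0,0],[0,0,0],5],
    [[4,0,0],[0,0,0],5],
    [[4,0,0],[0,0,0],5],
    [[4,0,0],[0,0,0],5],
    [[2,0,0],[0,0,0],5],
  ],
)

```text
t: 11.15
eef_pos: [511.7, -271.7, 245.3]
tcp_rot: [-1.564, -0.01, -1.674]
ft_force: [-0.0, -0.6, -0.6]
opening: 0.524
```

```bash
python3 - <<'E'
from h import *
np.set_printoptions(precision=1,suppress=True)
p=read_camera("top"); q=read_camera("side")
a=cv2.resize(p["img"][215:345,200:320],None,fx=3.4,fy=3.4,interpolation=cv2.INTER_CUBIC); b=cv2.resize(q["img"][160:300,200:330],(408,442),interpolation=cv2.INTER_CUBIC)
c=np.hstack([a,cv2.resize(b,(390,a.shape[0]))]); cv2.imwrite("pics/c6.png",np.clip(c*1.2,0,255).astype(np.uint8)[:,:,::-1])
s=readout.state(); print(s["t"],s["eef_pos"],s["ft_force"],s["qvel"])
for n,x in(("top",p),("side",q)):
  for th in("box_head","box_foot","cup","bottle","dish","jar"):
    print(n,th,[(round(d["confidence"],2),toworld(x,d["point"])) for d in nets.mark_of(x,th)[:3]])
E
```

```text
11.25 [ 511.9 -271.4  245. ] [0.3 1.2 0.2] [ 0. -0.  0.  0. -0.  0.]
top box_head [(0.7, array([ 647.5, -270.9,  147.1])), (0.69, array([544. , 118.2,  20.5]))]
top box_foot [(0.97, array([ 645.8, -266.8,    1.9])), (0.6, array([529.7, -28.4,  14. ]))]
top cup [(0.95, array([706.6,  26.4,  -0.2]))]
top bottle [(0.85, array([685.6, -92. ,   1.1]))]
top dish [(0.86, array([508.4, 233. ,  42.1]))]
top jar [(0.72, array([637.9, 182.4,  45.9]))]
side box_head [(0.83, array([545.5, 119.6,  19.2])), (0.7, array([ 643.7, -265.5,  150.9])), (0.6, array([ 384.8, -177.5,  150.5]))]
side box_foot [(0.88, array([ 649.4, -263.6,   -3.5])), (0.85, array([ 391. , -175.4,    0.5])), (0.75, array([532.1, -26.7,  18.4]))]
side cup [(0.79, array([703.2,  29.1,   0.4]))]
side bottle [(0.73, array([687.8, -86.1,  -1.2]))]
side dish []
side jar []
```

View pics/c6.png

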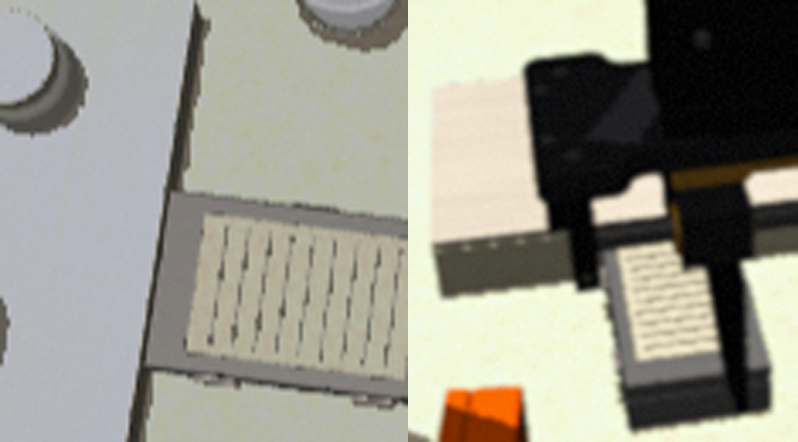

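The box is still flush, lid up, with its head at y≈119 on the face line at about 120. The bystanders have not moved and the arm is clear.

```bash
python3 -c "
from h import *
print(env.job_done())"
```

```text
the job is handed in; nothing more can be done
None
```

I pushed the grey slide box over towards the warmer and then along the bench until its head end met the warmer's front face. I handed the job in at about 11.3 s of the 38 s allowed. The box was only pushed, never gripped or lifted.

**Push:** I pushed high on the lid with both fingertips and the box fell flat with the index card up. I then pushed on its foot end with both fingers, and the force rose to about 24 N against the face, the highest reading I saw.

**Last checks:**
- **Fit:** the top picture shows the head end against the warmer along its full width, lid up. The networks put the head at about (545, 119), against the face line at y ≈ 120; they are only good to about 4 mm.
- **Bystanders:** the cup, bottle, dish and jar are where they started, to within that accuracy. The side camera no longer picked up the dish or jar because the arm was in the way, so for those two I relied on the top camera.
- **Arm:** it finished at rest with no contact force, with the fingertips 245 mm above the bench and well back from the box.

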